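# Lock away the medicine cartons after a clinic round

### The arm

A 7-joint arm with a two-finger parallel gripper is mounted at the origin on the work surface. World frame = base frame: x ahead of the robot, y to its left, z up, the work surface at z = 0. Lengths are in m, angles in rad, forces in N, time in s.
With the tool pointing down it reaches from about 0.375 to 0.925 m from the base axis. Payload 3.1 kg.
Tool frame: the origin (TCP) lies between the finger pads; the fingertips stand 19 mm ahead of it and the grasp point (between the pads) is the TCP; z points along the fingers, y is the direction in which the jaws open and shut (so a half turn about z gives the same grasp; the last joint's range is limited). The gripper opens to 85 mm and grips with 20 to 120 N. Pads are 22 mm wide; open, the fingers measure 114 mm over their backs; the gripper's body (76 mm by 85 mm) begins 54 mm behind the grasp point. The pads swing forward as they close: fully open they stand 13 mm farther back than shut.
Start: joints at [1.013, 0.383, 0.044, 1.598, -0.018, 1.161, -0.05], TCP at [0.288, -0.582, 0.25] pointing down, gripper open.
Joint ranges: [-2.61, 2.61], [-0.41, 2.15], [-1.48, 1.57], [0, 2.5], [-1.57, 4.71], [0.05, 1.97], [-2.85, 2.85]. Speed limits (rad/s): [2.79, 2.79, 3.14, 3.14, 3.14, 3.14, 3.14].

### API

Orientations are given as a unit quaternion [x, y, z, w].
In Python, from bench import move_ptp, movel, move_j, move_gripper, pause, inverse_kinematics, read_camera, camera_params, MotionError, sign_off, look_for, tip_of, read_time_s, read_qpos, read_joint_vel, read_effort, read_eef_pos, read_tcp_rot, read_ft_force, read_ft_torque, read_finger_gap gives the robot as it stands. Calls block until the motion is done:
- move_ptp(position, orientation): joint-space move of the TCP to a pose.
- movel(position, orientation=None, speed=0.15): straight line of the TCP; orientation=None keeps the orientation; speed is the mean speed in m/s.
- move_j(angles): joint-space move.
- move_gripper(opening, effort=None): finger opening in m; effort is the grip in N (None keeps the last); returns when the fingers have stopped.
- pause(seconds).
- inverse_kinematics(position, orientation): joint angles nearest the present ones, or None.
- read_camera(name): name is "scene" or "side" or "wrist"; returns the picture (384x512x3 uint8, red, green, blue); there is no depth.
- camera_params(name): a dict with "K" (3x3 intrinsics, pixels), "camera_from_world" (4x4, takes a point from world to camera coordinates). Camera axes: x right, y down, z forward; pixel columns grow to the right and rows downward; lengths in m; the calibration is good to about 2 mm. A picture is of the moment at which its call begins: read the wrist's pose just before it. camera_params takes no time and is no camera call; for the wrist camera it gives the pose at the moment of the call.
A pose or a line that the arm cannot do raises MotionError and nothing moves.
- sign_off(): hands the job in, once; it reports no verdict.
Trained networks look in the newest picture that a camera, given by its name, has taken for a name from the list of things; names that differ only in an ending like _2 or _b are one class to them, and where a whole thing is asked for, a point or a joint stands for the part that bears it (a point fixed in the world has none). Each returns a list of dicts, best first, with "confidence" (0 to 1); they miss things now and then, are a little off and sometimes report something else, mostly with a low value. They report only what shows in the picture. A call takes as long as a camera call.
- look_for(camera, name): "at" ([column, row] in pixels, amid what is visible of it).
- tip_of(camera, name): "at" ([column, row] in pixels: a listed point, or the origin of a listed thing).
Readings, each from a call of its own:
- read_time_s(): time.
- read_qpos(): joint angles.
- read_joint_vel(): joint speeds.
- read_effort(): joint torques, N m.
- read_eef_pos(): TCP position.
- read_tcp_rot(): TCP orientation.
- read_ft_force(): force on the tool from outside, world axes, zero at the start.
- read_ft_torque(): the same for the moment, N m.
- read_finger_gap(): finger opening in m.
Only numpy, scipy, OpenCV 4.12 (cv2) and the standard library are available. Lean on these libraries where they do the work, as an engineer would, in place of code of your own. Each camera call takes 0.05 s, during which the arm holds its last target.

### The job

Put every small medicine carton that is on the table into the open drawer of the low white chest and slide the drawer fully shut. Then lock it: take the key from its wooden block, push it fully home in the lock on top of the chest and turn it clockwise as far as it goes, about a quarter turn. Finally pull the key out and put it back upright, fully home in its block, leaving the drawer shut, the lock turned, and the amber jar and the tape roll where they are.

Things in the scene. Friction and masses are not known exactly. Their poses are not given: they have to be found in the camera images.
- carton1: Small plain medicine carton (white with a grey band round it), a closed rigid box 70 x 36 x 50 mm (its x, y, z), 0.08 to 0.17 kg, lying on the table at the start; one of three or four identical ones; one that is absent is None. Origin: centre of its underside; x along its 70 mm length, z up.
- carton2: Small plain medicine carton (white with a grey band round it), a closed rigid box 70 x 36 x 50 mm (its x, y, z), 0.08 to 0.17 kg, lying on the table at the start; one of three or four identical ones; one that is absent is None. Origin: centre of its underside; x along its 70 mm length, z up.
- carton3: Small plain medicine carton (white with a grey band round it), a closed rigid box 70 x 36 x 50 mm (its x, y, z), 0.08 to 0.17 kg, lying on the table at the start; one of three or four identical ones; one that is absent is None. Origin: centre of its underside; x along its 70 mm length, z up.
- carton4: Small plain medicine carton (white with a grey band round it), a closed rigid box 70 x 36 x 50 mm (its x, y, z), 0.08 to 0.17 kg, lying on the table at the start; one of three or four identical ones; one that is absent is None. Origin: centre of its underside; x along its 70 mm length, z up.
- chest: Low white medicine chest, fixed to the table, 240 mm deep (its x) x 300 mm wide (its y) x 104 mm high, with one drawer whose grey front faces the chest's -x. Origin: centre of its underside on the table, z up. The drawer slides out along the chest's -x; under the chest's top it has 70 mm of clear height over its floor.
- chest_drawer0 (a joint): How far the drawer is pulled out, m: 0 fully shut, 0.166 fully out; starts 0.13 to 0.16. Slides with about 1 N of friction and some damping, no latch, and stays where it is left.
- drawer_in (a point): Centre of the drawer's inner floor, 22 mm above the table, moving with the drawer; axes as the chest's (x to the chest's back, z up). Floor 195 (x) by 258 mm (y); walls 6 mm thick, 60 mm over the floor. Drawer front from x = -118 to -103 mm, 70 mm over the floor. Open from above only from x = -103 mm to -103 mm plus the joint value. Four cartons fit side by side across y.
- chest_drawer0_handle (a point): Middle of the drawer's bar handle, a round bar about 10 mm thick and 120 mm long, horizontal and parallel to the drawer front (along the chest's y), 35 mm out from the outer face of the front, about 66 mm above the table. The drawer can be pushed shut by this bar or by the front.
- lock (a joint): Turn of the lock barrel, rad: grows clockwise seen from above, from 0 to the stop at 1.571; starts at 0.1 to 0.45, is locked when turned as far as it goes. Stiff to turn (about 0.06 N m) and stays where it is left. It moves freely of the drawer.
- lock_mouth (a point): Centre of the keyway's mouth on the flat top of the lock barrel, an upright steel cylinder with a brass face, 44 mm in diameter, its top 142 mm above the table (38 mm above the chest's). Keyway: a slot 21 (this point's x) by 8.5 mm (y), straight down, 32 mm deep. The point turns with the barrel, z up. The key fits either way round.
- key: Steel key, 80 mm long, 0.07 kg, upright in its block at the start. Origin: lower tip of the blade, on the axis; z up to the bow. Blade 18 (x) by 6 mm (y) from z = 0 to 30 mm, its lowest 5 mm tapered to 13 by 3.5; round shoulder 28 mm in diameter, z = 30 to 36, rests on the face of lock or block when fully home; flat bow to hold, 36 (x) by 10 mm (y), z = 36 to 80.
- block: Dark wooden key block, fixed to the table, 70 x 70 x 40 mm high. Origin: centre of its underside, z up.
- block_hole0 (a point): Centre of the mouth of the slot in the block's top face, 40 mm above the table. The slot is 20.5 mm (this point's x) by 8.5 mm (its y), straight down, 34 mm deep; the key stands in it either way round.
- jar: Amber medicine jar with a white cap, 60 mm in diameter, 65 mm high, 0.35 kg, a bystander standing among the cartons. Origin: centre of its underside.
- tape: Roll of yellow tape lying flat, 90 mm across, 35 mm high, a bystander. Origin: centre of its underside.

How it is judged:
On the way, in this order (a step that is already met when the one before it is completed fails the run):
1. all cartons present lie in the drawer and the drawer is fully shut (x of carton1 in the frame of drawer_in between -0.1 and 0.1 m and y of carton1 in the frame of drawer_in between -0.13 and 0.13 m and z of carton1 in the frame of drawer_in between -0.01 and 0.045 m and x of carton2 in the frame of drawer_in between -0.1 and 0.1 m and y of carton2 in the frame of drawer_in between -0.13 and 0.13 m and z of carton2 in the frame of drawer_in between -0.01 and 0.045 m and x of carton3 in the frame of drawer_in between -0.1 and 0.1 m and y of carton3 in the frame of drawer_in between -0.13 and 0.13 m and z of carton3 in the frame of drawer_in between -0.01 and 0.045 m and x of carton4 in the frame of drawer_in between -0.1 and 0.1 m and y of carton4 in the frame of drawer_in between -0.13 and 0.13 m and z of carton4 in the frame of drawer_in between -0.01 and 0.045 m and value of joint chest_drawer0 below 0.006 m), for 0.2 s.
2. the key is fully home in the lock, with the drawer still shut and the lock not yet turned (horizontal distance between key and lock_mouth below 0.005 m and z of key in the frame of lock_mouth between -0.036 and -0.026 m and value of joint chest_drawer0 below 0.006 m and value of joint lock below 1.2 rad), for 0.2 s.
3. the lock is turned as far as it goes with the key in it (horizontal distance between key and lock_mouth below 0.005 m and z of key in the frame of lock_mouth between -0.036 and -0.026 m and value of joint lock above 1.4 rad), for 0.2 s.
At the end, for the whole second after the job is handed in: Every carton present is inside the drawer, the drawer is shut to within 6 mm, the lock stands within 0.17 rad of its stop, and the key is upright (within 0.15 rad) in its block, home to within 4 mm of depth and 6 mm sideways; everything at rest and released (all of step 1 and value of joint lock above 1.4 rad and horizontal distance between key and block_hole0 below 0.006 m and z of key in the frame of block_hole0 between -0.036 and -0.026 m and angle between key's own z axis and vertical below 0.15 rad and linear speed of each of key, carton1, carton2, carton3, carton4 below 0.02 m/s); the robot touches nothing.
It fails at once if the amber jar or the tape roll is shifted by more than 60 mm (distance of any of jar, tape from where it was at the start of the episode above 0.06 m).
It fails at once if the amber jar is tipped over (angle between jar's own z axis and vertical above 0.6 rad).
Of carton1, carton2, carton3, carton4 only 3 to 4 are there at a start; the rules pass over those that are not, and their reading is None.
At some moment in a run one of carton1, carton2, carton3, carton4 may be knocked a few centimetres aside while the robot is not near it.
It also fails if it takes over 210 s, if anything falls off the work surface, if the arm or the gripper's body presses on something with over 40 N, if the wrist force passes 120 N, or if a joint passes its speed limit or range.

## Working session

There is one attempt and no reset: what is moved stays moved. The work goes in short steps, each a Python script; the robot and the scene stay as the last script left them, time stands still between calls to the robot, and variables do not carry over. Pictures are saved under pics/ and viewed, and the job is handed in when it is done.

```bash
ls; mkdir -p pics
python3 - <<'E'
from bench import *
import cv2
for c in ["scene","side","wrist"]:
    im=read_camera(c); cv2.imwrite(f"pics/a_{c}.png",im[:,:,::-1])
    p=camera_params(c); print(c,p["K"],p["camera_from_world"])
    for n in ["carton1","chest","chest_drawer0_handle","drawer_in","lock_mouth","key","block","block_hole0","jar","tape"]:
        r=[( [round(float(v)) for v in d["at"]],round(d["confidence"],2)) for d in look_for(c,n)]
        t=[( [round(float(v),1) for v in d["at"]],round(d["confidence"],2)) for d in tip_of(c,n)]
        print(n,r,t)
print(read_time_s(),read_eef_pos(),read_tcp_rot())
E
```

```text
pics
scene [[426.75976089   0.         258.08669324]
 [  0.         426.75976089 190.61386214]
 [  0.           0.           1.        ]] [[ 0.03313016  0.99943305  0.00599801 -0.02321171]
 [ 0.78725932 -0.02239866 -0.61621512 -0.38965343]
 [-0.6157314   0.02513729 -0.78755505  1.63482709]
 [ 0.          0.          0.          1.        ]]
carton1 [([178, 173], 0.83), ([217, 209], 0.7), ([133, 182], 0.61)] [([179.4, 178.5], 0.84), ([134.4, 184.1], 0.65), ([215.7, 212.7], 0.59)]
chest [([360, 200], 0.58), ([172, 210], 0.43)] [([376.8, 208.2], 0.89)]
chest_drawer0_handle [([317, 205], 0.6)] [([275.9, 203.7], 0.8)]
drawer_in [([317, 204], 0.62)] [([326.5, 202.2], 0.61)]
lock_mouth [([364, 180], 0.82), ([176, 207], 0.59)] [([364.5, 179.6], 0.8), ([215.7, 182.8], 0.61)]
key [([168, 198], 0.7), ([136, 180], 0.64)] [([170.0, 211.8], 0.54)]
block [([178, 209], 0.74)] [([177.7, 212.6], 0.64), ([276.1, 204.6], 0.56)]
block_hole0 [([173, 208], 0.76)] [([169.1, 203.5], 0.89)]
jar [([215, 174], 0.87), ([172, 207], 0.33), ([317, 204], 0.21)] [([213.9, 180.0], 0.63)]
tape [([200, 259], 0.83), ([31
[... 1150 characters left out ...]
.3, 145.4], 0.57), ([243.9, 189.9], 0.53)]
wrist [[301.19005183   0.         258.39067301]
 [  0.         301.19005183 185.5598849 ]
 [  0.           0.           1.        ]] [[ 4.44075503e-01 -8.95989256e-01 -4.48166234e-04 -6.49999400e-01]
 [-8.46863378e-01 -4.19890689e-01  3.26365176e-01 -4.22823378e-02]
 [-2.92607872e-01 -1.44551244e-01 -9.45243657e-01  3.79187534e-01]
 [ 0.00000000e+00  0.00000000e+00  0.00000000e+00  1.00000000e+00]]
carton1 [] []
chest [] []
chest_drawer0_handle [] []
drawer_in [] []
lock_mouth [] []
key [] []
block [] []
block_hole0 [] []
jar [] []
tape [] []
3.15 [ 0.28850384 -0.58246775  0.25026694] [ 9.73679900e-01  2.27919836e-01  3.39515356e-05 -2.40510442e-05]
```

View pics/a_scene.png

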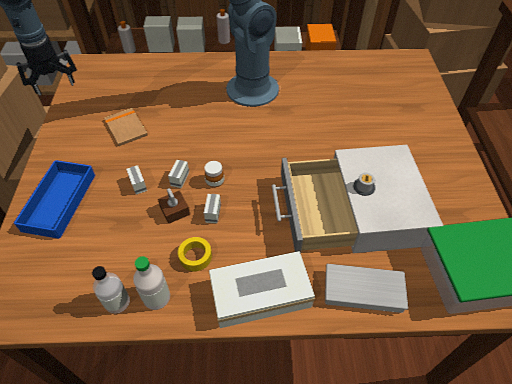

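View pics/a_side.png

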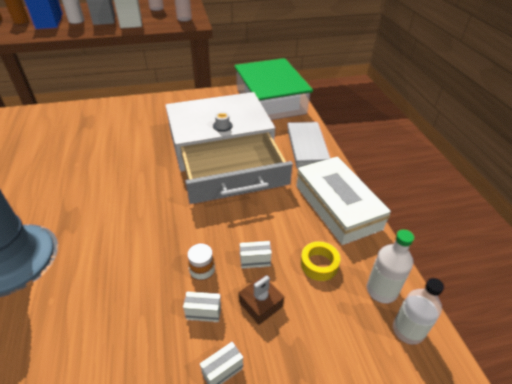

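The scene picture shows three cartons (136,179), (178,173) and (212,208), the key block at (173,208), the jar at (214,173) and the tape at (195,254). The chest is at right with its drawer opening towards -y. The side view agrees.

```bash
cat > h.py <<'E'
from bench import *
import cv2, numpy as np
from scipy.spatial.transform import Rotation as R
def ray(c,uv,z,p=None):
    p=p or camera_params(c); T=np.array(p["camera_from_world"]);K=np.array(p["K"])
    d=T[:3,:3].T@np.linalg.inv(K)@np.array([uv[0],uv[1],1.]); o=-T[:3,:3].T@T[:3,3]
    return o+d*(z-o[2])/d[2]
def proj(P,p):
    T=np.array(p["camera_from_world"]);K=np.array(p["K"])
    q=(np.atleast_2d(P)@T[:3,:3].T+T[:3,3])@K.T
    return q[:,:2]/q[:,2:]
def down(yaw):  # tool down; tool y axis (jaw dir) at world angle yaw
    # x=[sin,-cos,0], y=[cos,sin,0], z=-Z
    c,s=np.cos(yaw),np.sin(yaw)
    return R.from_matrix(np.array([[s,c,0],[-c,s,0],[0,0,-1]])).as_quat()
def snap(c,name):
    p=camera_params(c); im=read_camera(c); cv2.imwrite(f"pics/{name}.png",im[:,:,::-1]); return im,p
def tri(obs):
    A=[];b=[]
    for c,uv,p in obs:
        p=p or camera_params(c);T=np.array(p["camera_from_world"]);K=np.array(p["K"])
        d=T[:3,:3].T@np.linalg.inv(K)@np.array([uv[0],uv[1],1.]);d/=np.linalg.norm(d);o=-T[:3,:3].T@T[:3,3]
        M=np.eye(3)-np.outer(d,d);A.append(M);b.append(M@o)
    x=np.linalg.lstsq(np.vstack(A),np.hstack(b),rcond=None)[0]
    return x
E
python3 - <<'E'
from h import *
np.set_printoptions(precision=3,suppress=True)
for n,a,b in [("c",(136,179),(221,364)),("c",(178,173),(203,306)),("c",(212.5,208),(256,255)),("jar",(214,173),(200,263)),("tape",(195,254),(320,262)),("lock",(364.5,179.6),(223.6,113)),("hole",(169.1,203.5),(258.9,291.5)),("drawin",(326.5,202),(229,164.5))]:
    print(n,ray("scene",a,0.03),ray("side",b,0.03),tri([("scene",a,None),("side",b,None)]))
# wrist cam rel tcp
p=camera_params("wrist");T=np.array(p["camera_from_world"]);o=-T[:3,:3].T@T[:3,3]
print(o-read_eef_pos(), R.from_quat(read_tcp_rot()).inv().apply(o-read_eef_pos()), R.from_quat(read_tcp_rot()).inv().as_matrix()@T[:3,:3].T)
E
```

```text
c [ 0.462 -0.369  0.03 ] [ 0.459 -0.369  0.03 ] [ 0.46  -0.369  0.028]
c [ 0.442 -0.242  0.03 ] [ 0.441 -0.244  0.03 ] [ 0.441 -0.242  0.028]
c [ 0.579 -0.13   0.03 ] [ 0.578 -0.138  0.03 ] [ 0.577 -0.132  0.024]
jar [ 0.445 -0.13   0.03 ] [ 0.447 -0.134  0.03 ] [ 0.446 -0.131  0.029]
tape [ 0.732 -0.172  0.03 ] [ 0.718 -0.188  0.03 ] [ 0.723 -0.176  0.013]
lock [0.485 0.337 0.03 ] [0.602 0.493 0.03 ] [0.578 0.296 0.149]
hole [ 0.559 -0.258  0.03 ] [ 0.562 -0.234  0.03 ] [ 0.564 -0.25   0.045]
drawin [0.567 0.207 0.03 ] [0.572 0.205 0.03 ] [0.571 0.205 0.032]
[0.075 0.037 0.122] [ 0.084  0.    -0.122] [[ 0.    -0.945 -0.326]
 [ 1.     0.    -0.   ]
 [ 0.    -0.326  0.945]]
```

Run:
```python
from h import *
move_ptp([0.44,-0.25,0.33],down(np.pi/2))
im,p=snap("wrist","b1")
np.save("b1.npy",im); np.savez("b1p.npz",K=p["K"],T=p["camera_from_world"])
for n in ["carton1","key","block","block_hole0","jar","tape"]:
    print(n,[(np.round(d["at"],1),round(d["confidence"],2)) for d in tip_of("wrist",n)])
print(read_qpos(),read_eef_pos(),read_time_s())
```

```text
Traceback (most recent call last):
  File "h.py", line 15, in down
    return R.from_matrix(np.array([[s,c,0],[-c,s,0],[0,0,-1]])).as_quat()
           ~~~~~~~~~~~~~^^^^^^^^^^^^^^^^^^^^^^^^^^^^^^^^^^^^^^^
  File "scipy/spatial/transform/_rotation.pyx", line 1143, in scipy.spatial.transform._rotation.Rotation.from_matrix
ValueError: Non-positive determinant (left-handed or null coordinate frame) in rotation matrix 0: [[ 1.000000e+00  6.123234e-17  0.000000e+00]
 [-6.123234e-17  1.000000e+00  0.000000e+00]
 [ 0.000000e+00  0.000000e+00 -1.000000e+00]].
```

```bash
sed -i 's/\[\[s,c,0\],\[-c,s,0\],\[0,0,-1\]\]/[[-s,c,0],[c,s,0],[0,0,-1]]/' h.py
python3 - <<'E'
from h import *
move_ptp([0.44,-0.25,0.33],down(-np.pi/2))
im,p=snap("wrist","b1")
np.save("b1.npy",im); np.savez("b1p.npz",K=p["K"],T=p["camera_from_world"])
for n in ["carton1","key","block","block_hole0","jar","tape"]:
    print(n,[(np.round(d["at"],1),round(d["confidence"],2)) for d in tip_of("wrist",n)])
print(read_qpos(),read_eef_pos(),read_time_s())
E
```

```text
carton1 [(array([171.9,  41.8]), 0.85), (array([337. , 124.2]), 0.59), (array([253.8, 140. ]), 0.58)]
key [(array([255.7,  51.4]), 0.61), (array([252.7,  45. ]), 0.45)]
block [(array([255.6,  51.4]), 0.83)]
block_hole0 [(array([254.7,  47.4]), 0.72), (array([253.3,  51.7]), 0.72)]
jar [(array([175.6, 134. ]), 0.55)]
tape []
[ 0.54207355  0.05126161 -0.10933815  1.83436987  0.00583853  1.25659808
 -1.14085905] [ 0.43979713 -0.25058057  0.32980193] 4.9
```

View pics/b1.png

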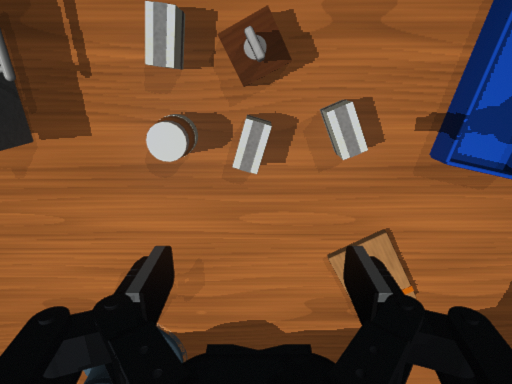

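```bash
cat >> h.py <<'E'
from scipy.optimize import minimize
def boxpts(x,y,yaw,z0=0,h=.05,dx=.07,dy=.036):
    c,s=np.cos(yaw),np.sin(yaw);P=[]
    for z in (z0,z0+h):
        for a,b in ((1,1),(1,-1),(-1,-1),(-1,1)):
            u,v=a*dx/2,b*dy/2;P.append([x+c*u-s*v,y+s*u+c*v,z])
    return np.array(P)
def fitbox(im,p,x,y,z0=0,vis=None,name=None,thr=60):
    hsv=cv2.cvtColor(im,cv2.COLOR_RGB2HSV)
    m=((hsv[:,:,1]<thr)&(hsv[:,:,2]>60)).astype(np.uint8)
    S=4; q=proj([x,y,z0+.03],p)[0]; r=60
    u0,v0=int(q[0]-r),int(q[1]-r)
    u0c,v0c=max(u0,0),max(v0,0)
    sub=m[v0c:v0c+2*r,u0c:u0c+2*r]
    n,lab,st,_=cv2.connectedComponentsWithStats(sub)
    ids=lab[max(int(q[1])-v0c-4,0):int(q[1])-v0c+5,max(int(q[0])-u0c-4,0):int(q[0])-u0c+5].ravel();ids=ids[ids>0]
    k=np.bincount(ids).argmax();sub=(lab==k).astype(np.uint8)
    big=cv2.resize(sub,None,fx=S,fy=S,interpolation=cv2.INTER_NEAREST)
    def cost(t):
        h=cv2.convexHull(((proj(boxpts(*t,z0=z0),p)-[u0c,v0c]+.5)*S).astype(np.float32))
        mm=np.zeros_like(big);cv2.fillConvexPoly(mm,np.round(h*8).astype(np.int32),1,shift=3)
        return 1-(mm&big).sum()/max((mm|big).sum(),1)
    best=None
    for yw in np.arange(0,np.pi,np.pi/6):
        s=minimize(cost,[x,y,yw],method="Nelder-Mead",options=dict(initial_simplex=[[x,y,yw],[x+.01,y,yw],[x,y+.01,yw],[x,y,yw+.3]],xatol=1e-4,fatol=1e-4))
        if best is None or s.fun<best.fun: best=s
    return best.x,best.fun
E
python3 - <<'E'
from h import *
im=np.load("b1.npy");d=np.load("b1p.npz");p=dict(K=d["K"],camera_from_world=d["T"])
vis=im.copy()
for x,y in [(.46,-.369),(.441,-.242),(.577,-.132)]:
    t,c=fitbox(im,p,x,y);print(np.round(t,4),c)
    for a in (slice(0,4),slice(4,8)): cv2.polylines(vis,[np.round(proj(boxpts(*t)[a],p)).astype(int).reshape(-1,1,2)],True,(255,0,0))
for n,z in [((255,42),.08),((255,44),.04)]: print(ray("",n,z,p))
cv2.imwrite("pics/b1f.png",cv2.resize(vis[:190,100:400,::-1],None,fx=2.5,fy=2.5))
E
```

```text
[ 0.4606 -0.3696  3.5594] 0.06365264694175399
[ 0.439  -0.2411 -0.2968] 0.05429086488072776
[ 0.5765 -0.1326  3.0171] 0.10708252748059832
[ 0.565283   -0.24781318  0.08      ]
[ 0.56750753 -0.24737146  0.04      ]
```

View pics/b1f.png

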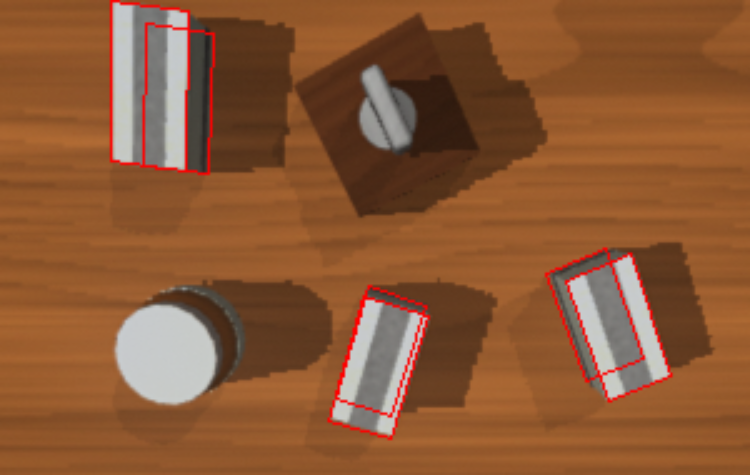

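Run:
```python
from h import *
print(inverse_kinematics([0.42,0.22,0.38],down(-np.pi/2)))
move_ptp([0.42,0.22,0.38],down(-np.pi/2))
im,p=snap("wrist","c1")
np.save("c1.npy",im); np.savez("c1p.npz",K=p["K"],T=p["camera_from_world"])
for n in ["chest","drawer_in","chest_drawer0_handle","lock_mouth"]:
    print(n,[(np.round(d["at"],1),round(d["confidence"],2)) for d in tip_of("wrist",n)])
print(read_qpos(),read_eef_pos(),read_time_s())
```

```text
[ 0.13563004 -0.02244513 -0.68378389  1.80191194 -0.0145086   1.35710289
 -2.11574976]
chest [(array([265.8,  28.7]), 0.65), (array([166.1,  38.6]), 0.57)]
drawer_in [(array([264.3,  25.8]), 0.57)]
chest_drawer0_handle [(array([385.5,  11.3]), 0.59)]
lock_mouth [(array([174.2,  15.1]), 0.56), (array([167. ,  34.8]), 0.49)]
[ 0.13641186 -0.02217215 -0.68269305  1.80198616 -0.01445654  1.35711517
 -2.11571847] [0.42043432 0.21917366 0.37986496] 6.875
```

View pics/c1.png

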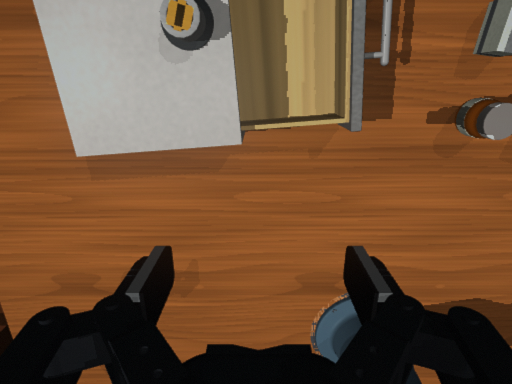

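The chest is cut off at the top of the frame, with the lock at (180,13) and the drawer front at about (357,60). I'll move farther out.

Run:
```python
from h import *
move_ptp([0.53,0.2,0.38],down(-np.pi/2))
im,p=snap("wrist","c2")
np.save("c2.npy",im); np.savez("c2p.npz",K=p["K"],T=p["camera_from_world"])
for n in ["chest","drawer_in","chest_drawer0_handle","lock_mouth"]:
    print(n,[(np.round(d["at"],1),round(d["confidence"],2)) for d in tip_of("wrist",n)])
print(read_qpos(),read_eef_pos(),read_time_s())
```

```text
chest [(array([160.9, 110.9]), 0.81)]
drawer_in [(array([254.4, 105.8]), 0.67)]
chest_drawer0_handle [(array([361.9, 100.6]), 0.58)]
lock_mouth [(array([166.9, 122.2]), 0.76)]
[ 0.14375596  0.19366749 -0.6633556   1.60793282  0.12167175  1.38106012
 -2.10222575] [0.52902106 0.20096281 0.38053122] 7.65
```

View pics/c2.png

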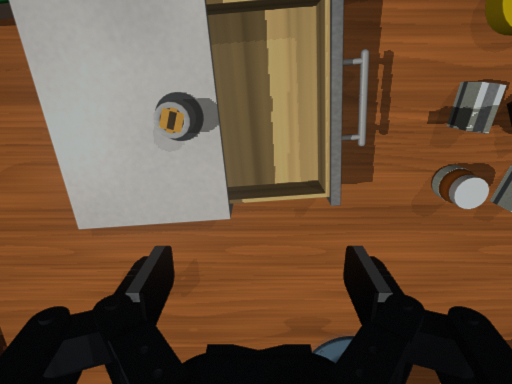

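Run:
```python
from h import *
np.set_printoptions(precision=4,suppress=True)
d=np.load("c2p.npz");p=dict(K=d["K"],camera_from_world=d["T"])
A={"back_near":((79,229),.104),"front_near":((230,217),.104),"front_far":((206,2),.104),"df_out_far":((341,2),.092),"df_out_near":((341,204),.092),"df_in_far":((330,2),.092),"df_in_near":((330,204),.092),"h1":((366,53),.066),"h2":((362.5,143),.066),"wall_in_near":((322,193),.082),"lock":((171.5,121),.142)}
P={k:ray("",uv,z,p) for k,(uv,z) in A.items()}
for k in P: print(k,P[k])
for a,b in [("back_near","front_near"),("front_near","front_far"),("df_out_near","df_out_far"),("h1","h2")]:
    v=(P[b]-P[a])[:2];print(a,b,np.degrees(np.arctan2(v[1],v[0])),np.linalg.norm(v))
im=np.load("c2.npy");cv2.imwrite("pics/c2l.png",cv2.resize(im[85:150,140:230,::-1],None,fx=8,fy=8,interpolation=cv2.INTER_CUBIC))
```

```text
back_near [0.4098 0.4633 0.104 ]
front_near [0.429  0.2407 0.104 ]
front_far [0.7008 0.2594 0.104 ]
df_out_far [0.703  0.1013 0.092 ]
df_out_near [0.4442 0.0784 0.092 ]
df_in_far [0.7031 0.1143 0.092 ]
df_in_near [0.4442 0.0945 0.092 ]
h1 [0.6496 0.0568 0.066 ]
h2 [0.5293 0.048  0.066 ]
wall_in_near [0.4577 0.1052 0.082 ]
lock [0.5707 0.3013 0.142 ]
back_near front_near -85.07297633390611 0.2234716087979003
front_near front_far 3.9352494786716155 0.2724645054552592
df_out_near df_out_far 5.048443098470649 0.259882671372458
h1 h2 -175.8085188327808 0.12058741059707873
```

View pics/c2l.png

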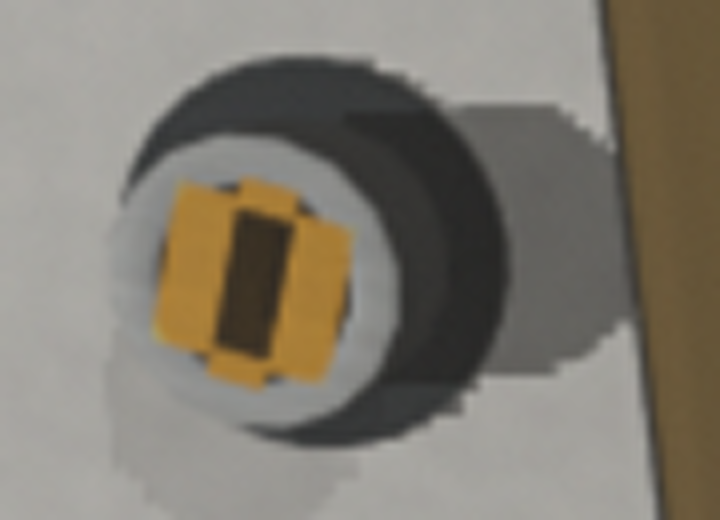

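```bash
cat >> h.py <<'E'
CY=0.077
ex=np.array([-np.sin(CY),np.cos(CY)]);ey=np.array([-np.cos(CY),-np.sin(CY)])
DIN=np.array([0.5777,0.2055])
def best_yaw(cands):
    pass
E
python3 - <<'E'
from h import *
np.set_printoptions(precision=2,suppress=True)
for t in [(.4606,-.3696,3.5594),(.439,-.2411,-.2968),(.5765,-.1326,3.0171)]:
    for k in (-1,0,1):
        y=((t[2]+np.pi/2)%np.pi)+k*np.pi
        print(y,inverse_kinematics([t[0],t[1],.2],down(y)),inverse_kinematics([t[0],t[1],.03],down(y)))
for dy in (-.07,0,.07):
    q=DIN-0.04*ex+dy*ey
    for y in (CY,CY-np.pi,CY+np.pi): print(dy,q,y,inverse_kinematics([*q,.2],down(y)))
E
```

```text
-1.1529889803846896 [ 0.8   0.33 -0.23  1.78  0.09  1.03 -0.62] [ 0.83  0.57 -0.27  1.86  0.22  0.73 -0.72]
1.9886036732051036 [ 1.53  0.67 -1.24  1.75  0.67  1.23  2.09] [-0.31  1.22  1.36  1.92 -1.3   1.26 -2.76]
5.130196326794897 [ 0.8   0.33 -0.23  1.78  0.09  1.03 -0.62] [ 0.83  0.57 -0.27  1.86  0.22  0.73 -0.72]
-1.8675963267948965 [ 0.85  0.19 -0.47  1.98  0.1   0.99 -1.54] [ 0.76  0.46 -0.39  2.08  0.28  0.65 -1.68]
1.2739963267948966 [ 0.82  0.19 -0.44  1.98  0.09  0.99  1.61] [ 0.89  0.49 -0.54  2.07  0.4   0.68  1.36]
4.4155889803846895 [ 0.85  0.19 -0.47  1.98  0.1   0.99 -1.54] [ 0.76  0.46 -0.39  2.08  0.28  0.65 -1.68]
-1.6952889803846896 [ 0.54  0.36 -0.46  1.77  0.18  1.05 -1.68] [ 0.51  0.6  -0.44  1.86  0.36  0.76 -1.82]
1.4463036732051036 [ 0.8   0.44 -0.79  1.76  0.35  1.09  1.33] [ 0.76  0.7  -0.76  1.84  0.63  0.85  1.13]
4.587896326794897 [ 0.54  0.36 -0.46  1.77  0.18  1.05 -1.68] [ 0.51  0.6  -0.44  1.86  0.36  0.76 -1.82]
-0.07 [0.65 0.17] 0.077 [ 0.24  0.6  -0.78  1.55  0.45  1.18 -0.55]
-0.07 [0.65 0.17] -3.064592653589793 [-1.14  0.95  1.37  1.62 -0.95  1.38 -2.71]
-0.07 [0.65 0.17] 3.218592653589793 [-1.14  0.95  1.37  1.62 -0.95  1.38 -2.71]
0 [0.58 0.17] 0.077 [ 0.28  0.47 -0.79  1.73  0.37  1.1  -0.55]
0 [0.58 0.17] -3.064592653589793 [-1.28  0.81  1.37  1.8  -0.84  1.27 -2.74]
0 [0.58 0.17] 3.218592653589793 [-1.28  0.81  1.37  1.8  -0.84  1.27 -2.74]
0.07 [0.51 0.16] 0.077 [ 0.32  0.32 -0.8   1.89  0.27  1.04 -0.52]
0.07 [0.51 0.16] -3.064592653589793 [-1.44  0.62  1.39  1.96 -0.68  1.15 -2.84]
0.07 [0.51 0.16] 3.218592653589793 [-1.44  0.62  1.39  1.96 -0.68  1.15 -2.84]
```

```bash
cat >> h.py <<'E'
HX=-0.05
def pick_place(guess,dy,tag,first=True):
    x,y,w=guess
    yaw=((w+np.pi/2)%np.pi)-np.pi
    move_gripper(0.07,40)
    move_ptp([x,y,.22],down(yaw)); pause(.15)
    im,p=snap("wrist",tag+"_h")
    t,c=fitbox(im,p,x,y); print("fit",np.round(t,4),round(c,3))
    vis=im.copy()
    for a in (slice(0,4),slice(4,8)): cv2.polylines(vis,[np.round(proj(boxpts(*t)[a],p)).astype(int).reshape(-1,1,2)],True,(255,0,0))
    cv2.imwrite(f"pics/{tag}_f.png",vis[:,:,::-1])
    if c>.15 or np.hypot(t[0]-x,t[1]-y)>.015: print("suspicious, stop"); return False
    x,y,w=t; yaw=((w+np.pi/2)%np.pi)-np.pi
    movel([x,y,.12],down(yaw),speed=.2)
    movel([x,y,.033],down(yaw),speed=.1)
    move_gripper(0.0,40); g=read_finger_gap(); print("gap",g)
    if g<.03: print("missed"); return False
    movel([x,y,.2],down(yaw),speed=.2)
    q=DIN+HX*ex+dy*ey
    move_ptp([*q,.2],down(CY))
    movel([*q,.12],down(CY),speed=.2)
    movel([*q,.058],down(CY),speed=.06)
    print("F",read_ft_force(),"gap",read_finger_gap())
    move_gripper(.056)
    movel([*q,.2],down(CY),speed=.2)
    snap("scene",tag+"_s"); print("t",read_time_s())
    return True
E
python3 - <<'E'
from h import *
pick_place((.5765,-.1326,3.0171),-.07,"p3")
E
```

```text
fit [ 0.5756 -0.1319 -0.1194] 0.059
gap 0.03568719580092081
F [ 0.03321223  0.71885157 -0.7672565 ] gap 0.03566834378784515
t 16.7333
```

```bash
python3 -c "
import cv2
a=cv2.imread('pics/p3_f.png');b=cv2.imread('pics/p3_s.png')
cv2.imwrite('pics/p3_m.png',cv2.resize(cv2.hconcat([a,b]),(800,300)))"
```

```text
(no output)
```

View pics/p3_m.png

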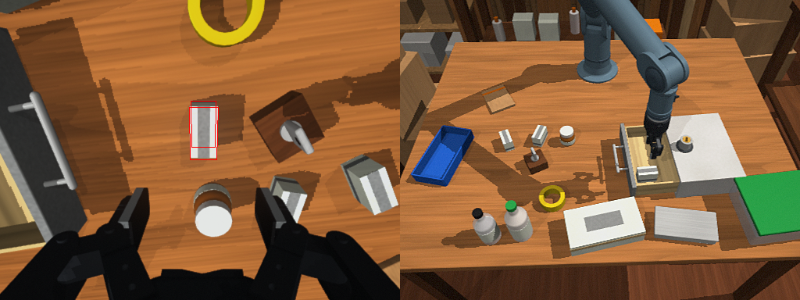

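The first carton lies in the far part of the drawer, and the fit outline matches the carton. Next is the second one.

```bash
python3 - <<'E'
from h import *
pick_place((.439,-.2411,-.2968),0.0,"p2")
E
python3 -c "
import cv2
a=cv2.imread('pics/p2_f.png');b=cv2.imread('pics/p2_s.png')
cv2.imwrite('pics/p2_m.png',cv2.resize(cv2.hconcat([a,b]),(800,300)))"
```

```text
fit [ 0.4388 -0.2413 -0.2937] 0.064
gap 0.03543391253328429
F [ 0.20479343  0.3225851  -1.96902857] gap 0.03545631875460457
t 26.475
```

View pics/p2_m.png

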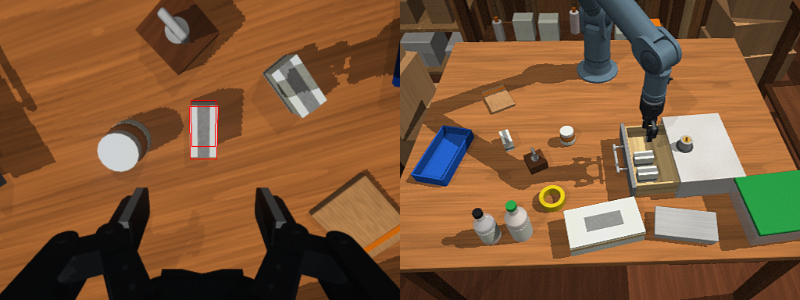

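Two cartons are in the drawer, side by side. Now the third.

```bash
python3 - <<'E'
from h import *
pick_place((.4606,-.3696,3.5594),0.07,"p1")
E
python3 -c "
import cv2
a=cv2.imread('pics/p1_f.png');b=cv2.imread('pics/p1_s.png')
cv2.imwrite('pics/p1_m.png',cv2.resize(cv2.hconcat([a,b]),(800,300)))"
```

```text
fit [ 0.4596 -0.3708  3.5452] 0.052
gap 0.03540715166966812
F [-0.74220109  0.07212097 -0.37605215] gap 0.035226197662092104
t 36.8333
```

View pics/p1_m.png

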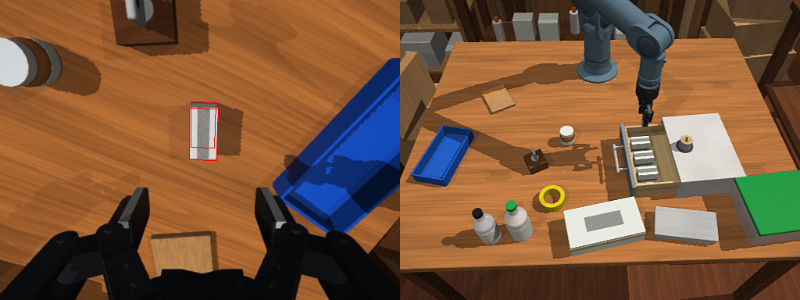

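Run:
```python
from h import *
H=np.array([.5895,.0524]);o=down(CY-np.pi/2)
s=H-.055*ex
print(inverse_kinematics([*s,.074],o), inverse_kinematics([*(H+.13*ex),.074],o))
move_ptp([*(DIN+HX*ex+.07*ey),.25],down(CY))
move_ptp([*s,.25],o)
move_gripper(0.0,40)
movel([*s,.074],o,speed=.2)
f0=np.array(read_ft_force());print(f0)
movel([*(H+.10*ex),.074],o,speed=.04)
print(np.array(read_ft_force())-f0)
d=.10
while d<.145:
    d+=.003
    movel([*(H+d*ex),.074],o,speed=.03)
    f=np.array(read_ft_force())-f0
    fx=f[:2]@ex; print(round(d,3),round(fx,2))
    if fx<-10: break
im,p=snap("scene","d1"); snap("side","d1s")
cv2.imwrite("pics/d1c.png",cv2.resize(im[110:270,250:450,::-1],None,fx=3.5,fy=3.5))
print(read_eef_pos(),read_time_s())
```

```text
[ 0.60980366  0.66936526 -0.86202462  1.82512843  0.62175733  0.94197396
 -2.02372665] [ 0.26932367  0.67696653 -0.82880409  1.79190362  0.60506791  0.94720116
 -2.31295353]
[ 0.46196961 -0.58574055 -0.33894828]
[-0.28051565 -0.88915004 -0.02989631]
0.103 0.77
0.106 0.32
0.109 1.07
0.112 0.69
0.115 0.63
0.118 0.08
0.121 0.39
0.124 0.93
0.127 -0.16
0.13 0.51
0.133 -2.92
0.136 -7.23
0.139 -11.94
[0.57948723 0.1838483  0.07382916] 47.1583
```

View pics/d1c.png

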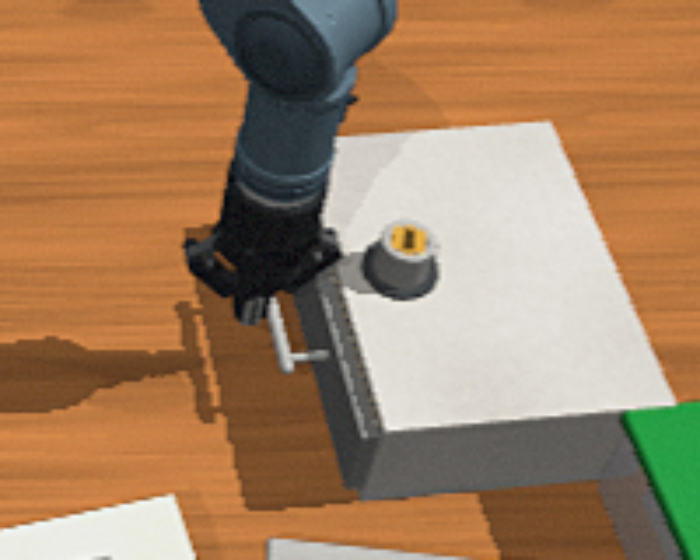

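The drawer looks shut: the front is flush at about (335,350) in the crop, and the force climbs stiffly against the stop. I'll back off and look closely at the lock and the key.

```bash
cat > look.py <<'E'
from h import *
import sys
def view(xy,z,yaw,tag,names,off):
    # off: TCP displaced so target lies `off` along tool x
    xd=np.array([-np.sin(yaw),np.cos(yaw)])
    q=np.array(xy)-off*xd
    move_ptp([*q,z],down(yaw)); pause(.4)
    im,p=snap("wrist",tag); np.save(tag+".npy",im); np.savez(tag+"p.npz",K=p["K"],T=p["camera_from_world"])
    for n in names: print(tag,n,[(np.round(d["at"],1),round(d["confidence"],2)) for d in tip_of("wrist",n)[:2]])
    c=proj([xy[0],xy[1],.142 if 'l' in tag else .09],p)[0]; u,v=int(c[0]),int(c[1]);print(u,v)
    cr=im[max(v-60,0):v+60,max(u-60,0):u+60,::-1]
    cv2.imwrite(f"pics/{tag}c.png",cv2.resize(cr,None,fx=5,fy=5,interpolation=cv2.INTER_CUBIC)); print("crop org",max(u-60,0),max(v-60,0))
E
python3 - <<'E'
from look import *
H=np.array([.5895,.0524]);o=down(CY-np.pi/2)
movel([*(H+.08*ex),.074],o,speed=.15)
movel([*(H+.08*ex),.25],o,speed=.25)
view((.5707,.3013),.25,-np.pi/2,"l1",["lock_mouth"],.04)
view((.566,-.248),.25-.055,-np.pi/2,"k1",["key","block_hole0"],.04)
im,p=snap("scene","e1")
print(read_time_s())
E
```

```text
l1 lock_mouth [(array([253.1, 139.8]), 0.88)]
256 143
crop org 196 83
k1 key [(array([260.1, 129.9]), 0.75)]
k1 block_hole0 [(array([255.9, 132.7]), 0.8)]
258 143
crop org 198 83
52.3833
```

View pics/l1c.png

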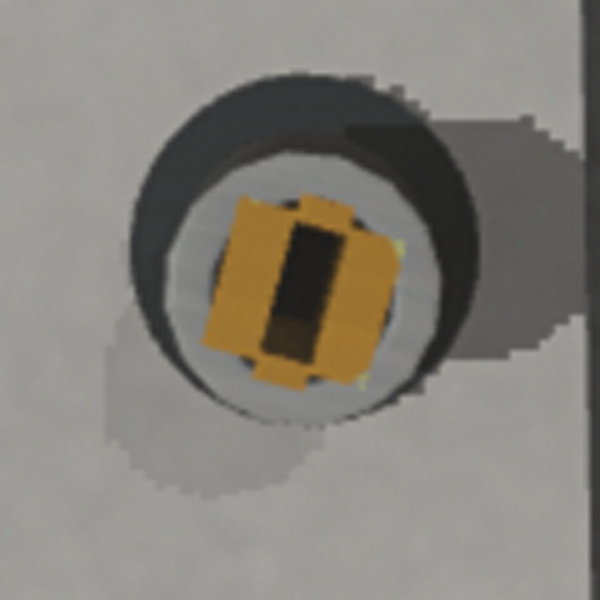

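View pics/k1c.png

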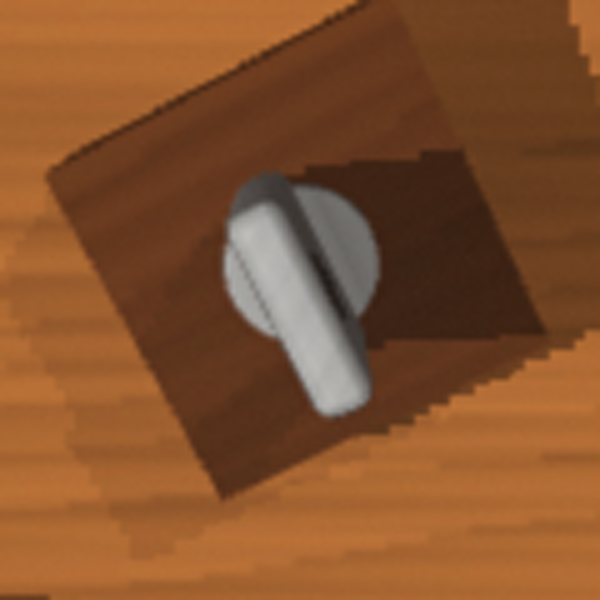

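View pics/e1.png

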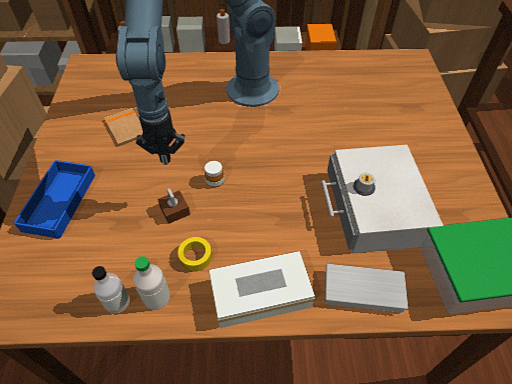

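Run:
```python
from h import *
np.set_printoptions(precision=4,suppress=True)
def L(t):
    d=np.load(t+"p.npz");return dict(K=d["K"],camera_from_world=d["T"])
p=L("l1");f=lambda u,v,o:(u/5-.4+o[0],v/5-.4+o[1])
C=[ray("",f(u,v,(196,83)),.142,p)[:2] for u,v in [(293,222),(345,236),(312,365),(263,350)]]
C=np.array(C);print(C,C.mean(0)); print("ring",ray("",f(303,289,(196,83)),.142,p))
a=(C[0]+C[1])/2-(C[2]+C[3])/2;print("slot yaw",np.arctan2(a[1],a[0]),np.linalg.norm(a),np.linalg.norm(C[1]-C[0]))
p=L("k1");o=(198,83)
e1=ray("",f(258,213,o),.09,p)[:2];e2=ray("",f(348,400,o),.09,p)[:2]
a=e1-e2;print("key top",e1,e2,(e1+e2)/2,np.arctan2(a[1],a[0]),np.linalg.norm(a))
print("shoulder z.046",ray("",f(302,262,o),.046,p))
# block corners z=.04
B=np.array([ray("",f(u,v,o),.04,p)[:2] for u,v in [(48,176),(222,497),(546,333),(388,-8)]]);print(B,B.mean(0)); a=B[0]-B[1];b=B[3]-B[0]
print(np.arctan2(a[1],a[0]),np.linalg.norm(a),np.arctan2(b[1],b[0]))
for n in range(-3,3):
    pass
```

```text
[[0.5829 0.3031]
 [0.5808 0.2952]
 [0.5608 0.3003]
 [0.5632 0.3079]] [0.572  0.3016]
ring [0.5728 0.3016 0.142 ]
slot yaw -0.24265242254326286 0.020458643506511897 0.008150799242865162
key top [ 0.5795 -0.241 ] [ 0.5508 -0.2547] [ 0.5651 -0.2479] 0.4454713586313356 0.03180313682802494
shoulder z.046 [ 0.5648 -0.2475  0.046 ]
[[ 0.5792 -0.2016]
 [ 0.5182 -0.232 ]
 [ 0.5506 -0.293 ]
 [ 0.6106 -0.2624]] [ 0.5647 -0.2473]
0.4618739350466082 0.06812394196494025 -1.09353760562644
```

Run:
```python
from h import *
np.set_printoptions(precision=3,suppress=True)
K=np.array([.565,-.2476]);kw=.46
for y in (kw+np.pi/2,kw-np.pi/2):
    print(y,inverse_kinematics([*K,.072],down(y)),inverse_kinematics([*K,.2],down(y)))
for y in (1.328,.7,.077,-.1): print(y,inverse_kinematics([.572,.3016,.174],down(y)),inverse_kinematics([.572,.3016,.25],down(y)))
```

```text
2.0307963267948965 [ 1.22   0.981 -1.254  1.759  1.008  1.204  1.696] [ 1.229  0.728 -1.245  1.686  0.721  1.269  1.858]
-1.1107963267948966 [ 1.037  0.738 -0.914  1.766  0.69   0.992 -1.263] [ 1.117  0.59  -1.028  1.69   0.542  1.176 -1.164]
1.328 [ 0.333  0.945 -1.382  1.628  0.945  1.384  0.155] [ 0.343  0.853 -1.419  1.561  0.846  1.463  0.208]
0.7 [ 0.269  0.797 -1.2    1.63   0.774  1.266 -0.379] [ 0.306  0.749 -1.289  1.563  0.728  1.386 -0.351]
0.077 [ 0.133  0.643 -0.938  1.636  0.557  1.153 -0.867] [ 0.134  0.55  -0.937  1.57   0.459  1.257 -0.8  ]
-0.1 [ 0.138  0.647 -0.946  1.636  0.564  1.156 -1.048] [ 0.149  0.561 -0.963  1.569  0.476  1.263 -0.989]
```

Run:
```python
from h import *
np.set_printoptions(precision=4,suppress=True)
K=np.array([.565,-.2476]);y=.46-np.pi/2
move_gripper(.045,60)
move_ptp([*K,.16],down(y))
movel([*K,.072],down(y),speed=.08)
f0=np.array(read_ft_force())
move_gripper(0.0,60); pause(.2)
print("gap",read_finger_gap(),np.array(read_ft_force())-f0,read_ft_torque())
print(read_eef_pos())
movel([*K,.085],down(y),speed=.03); print(np.array(read_ft_force())-f0,read_finger_gap())
movel([*K,.22],down(y),speed=.1); pause(.3)
print(read_finger_gap(),np.array(read_ft_force())-f0,read_time_s())
im,p=snap("wrist","g1"); np.save("g1.npy",im)
```

```text
gap 0.009025370432626374 [-0.9714  0.1575  3.1056] [-0.072   0.0528  0.0184]
[ 0.5654 -0.2477  0.0725]
[ 0.0149 -0.5949 -1.8496] 0.009319515232301437
0.009218931008367529 [ 0.3451  0.7947 -2.0378] 57.55
```

View pics/g1.png

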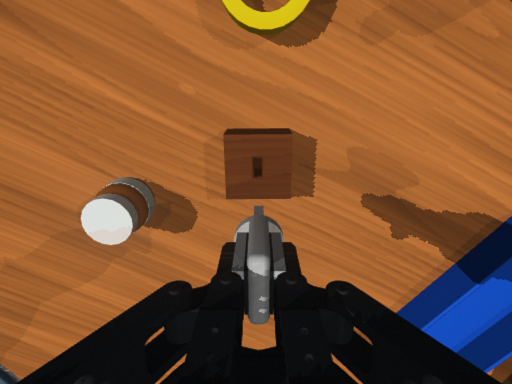

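Run:
```python
from h import *
np.set_printoptions(precision=4,suppress=True)
im=np.load("g1.npy");p=camera_params("wrist");e=np.array(read_eef_pos());print(e,R.from_quat(read_tcp_rot()).as_matrix()[:,1:])
print(ray("wrist",(257.5,167),.04,p))
for dz in (.062,): print(proj([e[0],e[1],e[2]-dz],p), proj([e[0],e[1],e[2]-dz+.03],p), proj([e[0],e[1],e[2]+.018],p))
cv2.imwrite("pics/g1a.png",cv2.resize(im[120:330,210:310,::-1],None,fx=2.8*1,fy=2.8,interpolation=cv2.INTER_CUBIC))
cv2.imwrite("pics/g1b.png",cv2.resize(im[150:270,220:300,::-1],None,fx=5,fy=5,interpolation=cv2.INTER_CUBIC))
```

```text
[ 0.5649 -0.2476  0.2198] [[ 0.444  -0.0003]
 [-0.896   0.0002]
 [-0.0003 -1.    ]]
[ 0.5647 -0.2466  0.04  ]
[[258.3355 214.6845]] [[258.2873 236.551 ]] [[258.1584 294.9654]]
```

View pics/g1b.png

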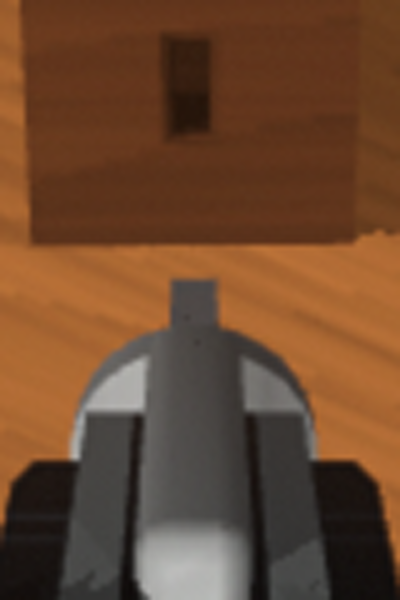

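Run:
```python
from h import *
np.set_printoptions(precision=4,suppress=True)
Lk=np.array([.572,.3016]);y=-.243+np.pi/2
move_ptp([*Lk,.30],down(y)); 
movel([*Lk,.25],down(y),speed=.1);pause(.4)
im,p=snap("wrist","m1");e=np.array(read_eef_pos());print(e,read_tcp_rot(),read_finger_gap())
print(proj([*Lk,.142],p),proj([e[0],e[1],e[2]-.062],p),read_time_s(),read_ft_force())
u,v=proj([*Lk,.142],p)[0].astype(int);print(u-40,v-50)
np.save("m1.npy",im);np.savez("m1p.npz",K=p["K"],T=p["camera_from_world"])
cv2.imwrite("pics/m1b.png",cv2.resize(im[v-50:v+70,u-40:u+40,::-1],None,fx=5,fy=5,interpolation=cv2.INTER_CUBIC))
```

```text
[0.5721 0.3017 0.2503] [0.1212 0.9926 0.0001 0.0002] 0.009388514982743519
[[258.3445 191.1672]] [[258.609  215.2954]] 60.7 [ 0.5792 -0.3835 -1.8783]
218 141
```

View pics/m1b.png

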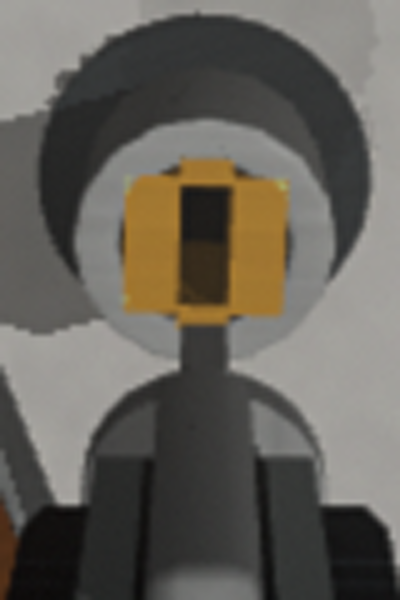

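View pics/m1.png

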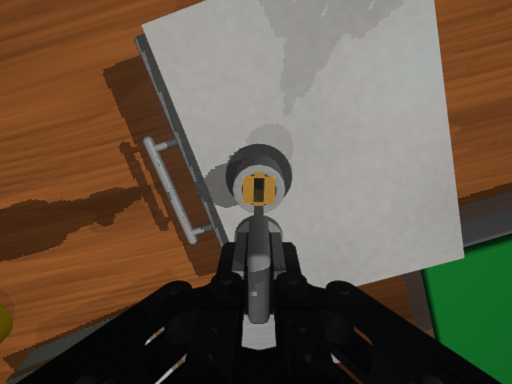

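Run:
```python
from h import *
np.set_printoptions(precision=2,suppress=True)
Lk=np.array([.5709,.3018]);y=-.243+np.pi/2;o=down(y)
movel([*Lk,.21],o,speed=.06);pause(.2)
f0=np.array(read_ft_force());z=.21
while z>.1735:
    z-=.002
    movel([*Lk,z],o,speed=.02)
    f=np.array(read_ft_force())-f0; e=np.array(read_eef_pos())
    print(round(z,4),f,np.round(e*1000,1),np.array(read_ft_torque()))
    if abs(f).max()>12: break
print(read_finger_gap(),read_time_s())
```

```text
0.208 [-0.21  0.41  1.28] [570.9 301.7 207.9] [-0.    0.01 -0.04]
0.206 [-0.12 -0.49  1.46] [570.9 301.7 205.8] [-0.03  0.03 -0.02]
0.204 [-0.11 -0.34  2.09] [570.8 301.7 203.8] [-0.07 -0.01 -0.03]
0.202 [ 1.12 -0.11  2.03] [570.8 301.7 201.8] [ 0.02  0.05 -0.01]
0.2 [-0.68 -0.42 -0.3 ] [570.9 301.7 199.8] [0.01 0.01 0.02]
0.198 [ 0.61 -0.02  1.29] [570.8 301.7 197.8] [ 0.05  0.04 -0.02]
0.196 [-1.19  0.54  1.33] [570.8 301.7 195.8] [-0.   -0.03  0.06]
0.194 [-0.63  0.96  1.37] [570.8 301.7 193.8] [-0.01  0.06 -0.01]
0.192 [-1.13 -0.29  2.07] [570.8 301.7 191.8] [0.04 0.01 0.02]
0.19 [ 0.43 -0.91  1.01] [570.8 301.7 189.8] [ 0.   -0.02 -0.01]
0.188 [0.54 0.54 2.1 ] [570.8 301.7 187.8] [0.03 0.02 0.01]
0.186 [-0.2  -0.16  0.86] [570.9 301.7 185.8] [-0.01  0.04 -0.02]
0.184 [ 0.13 -0.22  2.41] [570.8 301.7 183.8] [-0.01 -0.03  0.03]
0.182 [-0.17  0.88  1.21] [570.8 301.7 181.8] [-0.04 -0.02 -0.01]
0.18 [0.25 0.74 2.64] [570.9 301.7 179.8] [ 0.01 -0.01 -0.04]
0.178 [ 0.22 -0.47  1.52] [570.8 301.7 177.8] [ 0.05 -0.03  0.02]
0.176 [ 0.06 -0.35  0.9 ] [570.8 301.7 175.8] [-0.08  0.04  0.01]
0.174 [-0.24 -0.4   4.15] [571.2 302.2 174.6] [ 0.03 -0.01 -0.02]
0.172 [-0.93 -2.55 10.49] [571.2 302.2 174.5] [-0.51  0.37 -0.04]
0.009279053455110826 66.4667
```

Run:
```python
from h import *
np.set_printoptions(precision=2,suppress=True)
pause(.3)
Lk=np.array([.5711,.302]);y0=-.243+np.pi/2
movel([*Lk,.1738],down(y0),speed=.02);pause(.3)
d=0;hi=0
while d<1.65:
    d+=.06 if d<1.1 else .03
    movel([*Lk,.1738],down(y0-d),speed=.02)
    t=np.array(read_ft_torque());f=np.array(read_ft_force());e=np.array(read_eef_pos())
    print(round(d,2),f,t,np.round(e*1000,1))
    if abs(t[2])>.35 or np.linalg.norm(f)>35: break
print(read_finger_gap(),read_time_s(),read_qpos())
```

```text
0.06 [-0.12 -0.58  4.95] [-0.04  0.06 -0.03] [571.4 302.5 174.6]
0.12 [-0.4   0.13  4.97] [ 0.06 -0.03  0.01] [571.5 302.6 174.6]
0.18 [-0.34 -0.07  6.15] [-0.1   0.15 -0.05] [571.3 302.4 174.5]
0.24 [-1.13  0.06  6.82] [-0.19  0.17 -0.05] [571.2 302.4 174.5]
0.3 [ 0.23 -0.47  6.68] [-0.11  0.09 -0.02] [571.2 302.4 174.5]
0.36 [-0.13 -0.53  6.6 ] [-0.1   0.1  -0.01] [571.3 302.4 174.5]
0.42 [-0.72  0.01  6.31] [-0.06  0.09 -0.01] [571.3 302.5 174.5]
0.48 [-0.9  -0.88  6.26] [-0.09  0.04 -0.03] [571.3 302.5 174.5]
0.54 [ 0.11 -0.55  5.63] [-0.07  0.13 -0.03] [571.3 302.5 174.5]
0.6 [-0.9   0.38  6.79] [-0.03  0.06 -0.02] [571.3 302.6 174.5]
0.66 [-0.23  0.3   6.69] [-0.06  0.06 -0.07] [571.4 302.6 174.5]
0.72 [ 0.06 -0.24  5.72] [-0.05  0.08  0.04] [571.4 302.6 174.5]
0.78 [-0.26  0.83  5.77] [ 0.05  0.02 -0.04] [571.4 302.6 174.5]
0.84 [-0.05  0.58  5.47] [ 0.02  0.03 -0.05] [571.5 302.6 174.5]
0.9 [0.38 0.61 6.19] [ 0.1  -0.01 -0.07] [571.5 302.6 174.5]
0.96 [ 1.05 -0.    6.01] [ 0.06 -0.03 -0.  ] [571.6 302.7 174.5]
1.02 [0.47 0.52 5.74] [ 0.08 -0.01  0.02] [571.6 302.7 174.5]
1.08
[... 196 characters left out ...]
2  -0.3   5.12] [ 0.11 -0.09 -0.03] [571.7 302.7 174.5]
1.23 [-0.16  0.28  5.35] [ 0.1  -0.08 -0.02] [571.8 302.7 174.5]
1.26 [1.76 1.36 5.64] [ 0.1  -0.11 -0.01] [571.8 302.7 174.5]
1.29 [-0.09  0.57  6.01] [ 0.05 -0.11 -0.03] [571.8 302.7 174.5]
1.32 [ 0.93 -0.17  5.57] [ 0.11 -0.08  0.03] [571.8 302.7 174.6]
1.35 [ 0.17 -0.17  5.52] [ 0.06 -0.11 -0.06] [571.8 302.7 174.6]
1.38 [0.76 0.22 6.61] [ 0.12 -0.18  0.02] [571.9 302.7 174.5]
1.41 [0.   0.83 5.7 ] [ 0.05 -0.17 -0.01] [571.9 302.7 174.5]
1.44 [ 1.07 -0.25  5.68] [ 0.09 -0.16  0.09] [571.9 302.6 174.5]
1.47 [0.72 0.13 5.27] [ 0.01 -0.17  0.37] [571.9 302.6 174.5]
0.00973950446866107 74.8167 [ 0.22  0.73 -1.1   1.63  0.69  1.21 -1.16]
```

Run:
```python
from h import *
np.set_printoptions(precision=4,suppress=True)
pause(.4)
Lk=np.array([.5711,.302]);y0=-.243+np.pi/2-1.47
yy=y0+.11
movel([*Lk,.174],down(yy),speed=.02);pause(.2)
print(read_ft_torque(),read_ft_force(),read_finger_gap())
for z in (.18,.19,.205):
    movel([*Lk,z],down(yy),speed=.03);print(z,read_ft_force(),read_finger_gap())
movel([*Lk,.25],down(yy),speed=.08);pause(.4)
im,p=snap("wrist","n1");np.save("n1.npy",im);np.savez("n1p.npz",K=p["K"],T=p["camera_from_world"])
e=read_eef_pos();print(e,yy,read_time_s())
u,v=proj([*Lk,.142],p)[0].astype(int);print(u-40,v-50)
cv2.imwrite("pics/n1b.png",cv2.resize(im[v-50:v+70,u-40:u+40,::-1],None,fx=5,fy=5,interpolation=cv2.INTER_CUBIC))
```

```text
[ 0.0545 -0.0848  0.0041] [0.5992 0.8258 5.0311] 0.009444086620827333
0.18 [ 2.5365  1.0458 -1.2013] 0.009331222030426713
0.19 [1.9982 0.0145 0.6799] 0.009495130508313389
0.205 [ 0.2394  0.8442 -1.246 ] 0.009114651997063704
[0.571  0.302  0.2497] -0.0322036732051033 78.325
218 141
```

View pics/n1b.png

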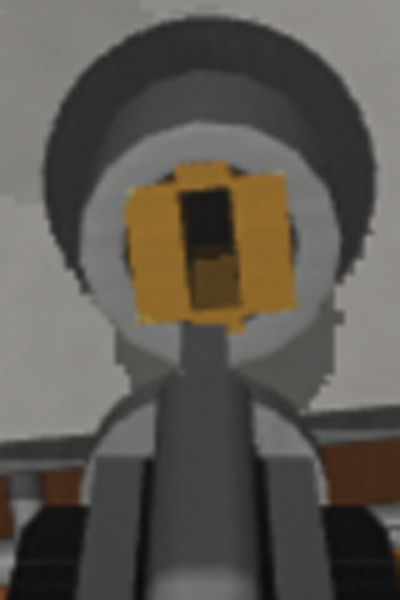

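View pics/n1.png

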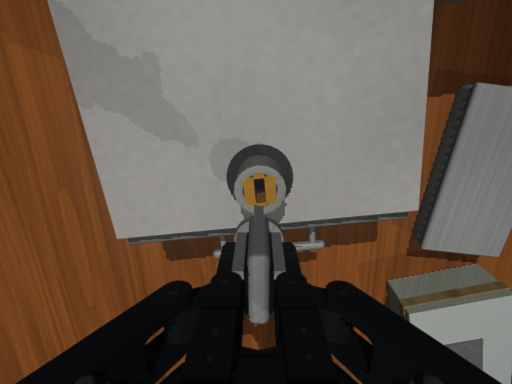

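Run:
```python
from h import *
d=np.load("n1p.npz");p=dict(K=d["K"],camera_from_world=d["T"])
f=lambda u,v:(u/5-.4+218,v/5-.4+141)
C=np.array([ray("",f(u,v),.142,p)[:2] for u,v in [(179,193),(230,187),(241,305),(190,311)]])
a=(C[0]+C[1])/2-(C[2]+C[3])/2;w=np.arctan2(a[1],a[0]);print(C.mean(0),w, "lock ~",(CY-w)%np.pi)
for a,b,z in [((129,240),(408,215),.092),((118,238),(420,213),.104)]:
    v=(ray("",b,z,p)-ray("",a,z,p));print(np.arctan2(v[1],v[0]))
```

```text
[0.57171189 0.3025008 ] 1.6276257945316366 lock ~ 1.5909668590581565
0.06714220749530658
0.05939875087940198
```

The lock reads about 1.59 rad, so it is at its stop, and the drawer is shut. Back to the block, holding the same pose as picture g1 so I can compare.

Run:
```python
from h import *
np.set_printoptions(precision=4,suppress=True)
K=np.array([.565,-.2476]);y=.46-np.pi/2
movel([.571,.302,.3],None,speed=.15)
move_ptp([*K,.3],down(y))
movel([*K,.22],down(y),speed=.1);pause(.4)
im,p=snap("wrist","q1");print(read_eef_pos(),read_finger_gap(),read_time_s())
im0=np.load("g1.npy")
a=im0[150:270,220:300,::-1];b=im[150:270,220:300,::-1]
cv2.imwrite("pics/q1b.png",cv2.resize(np.hstack([a,b]),None,fx=5,fy=5,interpolation=cv2.INTER_CUBIC))
```

```text
[ 0.5651 -0.2477  0.2202] 0.009284657487160128 82.1917
```

View pics/q1b.png

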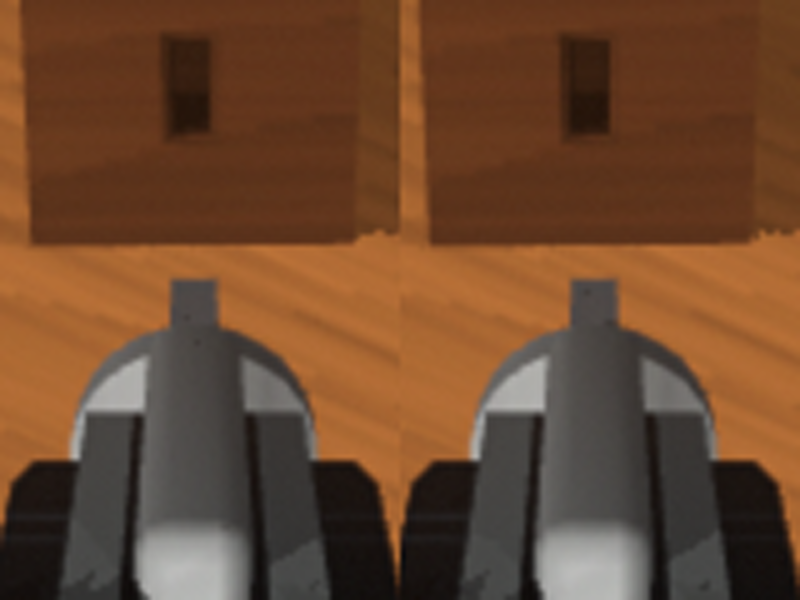

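The key sits in the hand exactly as it did before (tip at crop column 195, row 280 in both halves). I'll insert it at the same place.

Run:
```python
from h import *
np.set_printoptions(precision=2,suppress=True)
K=np.array([.5652,-.2476]);y=.46-np.pi/2;o=down(y)
movel([*K,.11],o,speed=.08);pause(.2)
f0=np.array(read_ft_force());z=.11
while z>.0715:
    z-=.003
    movel([*K,z],o,speed=.03)
    f=np.array(read_ft_force())-f0;e=np.array(read_eef_pos())
    print(round(z,4),f,np.round(e*1000,1))
    if abs(f).max()>12: break
```

```text
0.107 [-0.54  0.28 -0.98] [ 564.9 -247.6  106.6]
0.104 [-0.27  0.04 -0.73] [ 564.9 -247.6  103.6]
0.101 [-0.88  0.68 -0.39] [ 565.  -247.6  100.7]
0.098 [-0.76  0.95 -1.34] [ 565.  -247.5   97.7]
0.095 [-0.29 -0.88 -0.08] [ 565.  -247.6   94.7]
0.092 [-0.62  0.58 -0.55] [ 565.  -247.6   91.7]
0.089 [-0.45  0.4  -0.36] [ 565.  -247.7   88.7]
0.086 [-0.64 -0.18 -0.36] [ 565.  -247.6   85.7]
0.083 [-0.38 -0.3   0.83] [ 565.  -247.7   82.7]
0.08 [ 0.31 -0.53  0.54] [ 565.  -247.6   79.7]
0.077 [-0.19  1.01 -1.13] [ 565.1 -247.6   76.7]
0.074 [ 0.99 -0.21 -0.47] [ 565.  -247.6   73.7]
0.071 [-3.01 -0.35  7.19] [ 565.8 -247.7   72.6]
```

Home at z 72.6 mm, the height I picked it up at. Release, retreat and check.

Run:
```python
from h import *
K=np.array([.5652,-.2476]);y=.46-np.pi/2;o=down(y)
movel([*K,.0725],o,speed=.02)
move_gripper(.045);pause(.2)
movel([*K,.2],o,speed=.1)
move_ptp([.565-.04,-.2476,.195],down(-np.pi/2));pause(.4)
im,p=snap("wrist","r1"); print([(d["at"],d["confidence"]) for d in tip_of("wrist","key")[:2]])
im0=np.load("k1.npy")
cv2.imwrite("pics/r1b.png",cv2.resize(np.hstack([im0[83:203,198:318,::-1],im[83:203,198:318,::-1]]),None,fx=3.3,fy=3.3))
move_ptp([.42,-.35,.35],down(-np.pi/2))
s,_=snap("scene","r1s"); t,_=snap("side","r1t")
cv2.imwrite("pics/r1m.png",cv2.resize(np.hstack([s,t])[:,:,::-1],(800,300)))
print(read_time_s(),read_ft_force())
```

```text
[([262.8, 130.2], 0.82)]
91.3833 [-0.26416007  0.57956248  0.16062848]
```

View pics/r1b.png

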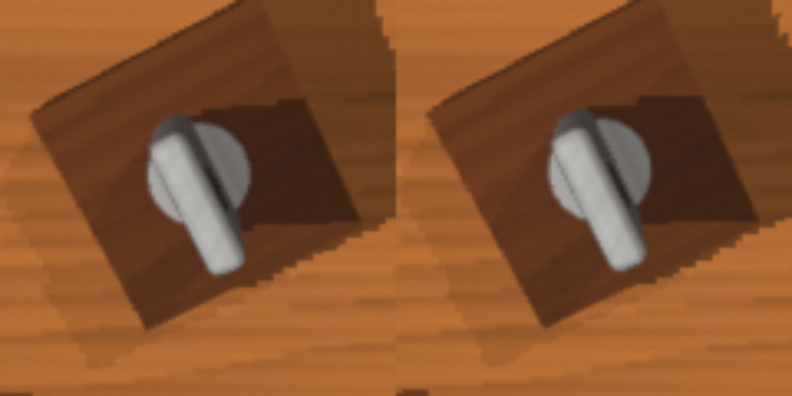

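View pics/r1m.png

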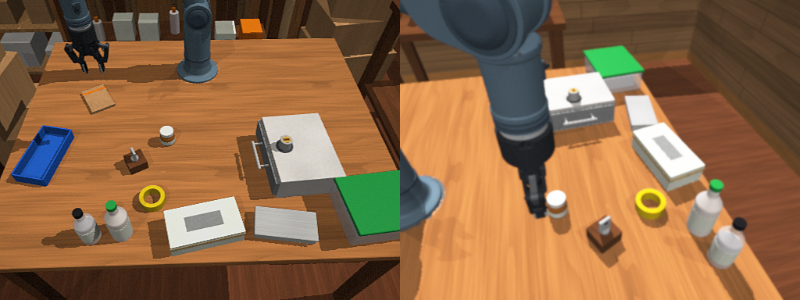

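The key stands in its block as at the start, the drawer is shut, no cartons are left on the table, and the jar and tape are in place.

```bash
python3 -c "
from bench import *
print(sign_off())"
```

```text
the job is handed in; nothing more can be done
None
```

I put all three cartons in the drawer, shut it, turned the lock to its stop with the key, and put the key back in its block. I handed the job in at about 91 s of the 210 s allowed; it reports no verdict.

- **Cartons and drawer:** Both outside cameras showed only three cartons at the start and none left on the table at the end. The drawer front looks flush, and the push force rose sharply against the stop.
- **Lock:** The key went in smoothly and stopped on its shoulder. I turned it clockwise until the torque jumped, and the wrist camera then read the lock at about 1.59 rad, against a stop of 1.571.
- **Key:** It is back in the block at its pick-up depth to within about 0.1 mm, and looks upright and the same as before in the picture.
- **Jar and tape:** Neither appears to have moved. I judged this by eye and did not measure it.

No check failed or disagreed beyond about 1 mm in the camera measurements.

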